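# Put a filled pressing mould under the screw press and set its spring load

### The arm

A 7-joint arm with a two-finger parallel gripper is mounted at the origin on a cart in front of the work surface, level with it; the furniture and walls round the work are solid. World frame = base frame: x ahead of the robot, y to its left, z up, the work surface at z = 0. Lengths are in mm, angles in rad, forces in N, time in s.
With the tool pointing down it reaches from about 425 to 875 mm from the base axis. Payload 4.7 kg.
Tool frame: the origin (TCP) lies at the very end of the fingers, on their centre line; the grasp point (between the pads) lies 19 mm behind it; z points along the fingers, x is the direction in which the jaws open and shut, and the axes are right-handed (so a half turn about z gives the same grasp; the last joint's range is limited). The gripper opens to 87 mm and grips with 3 to 60 N. Pads are 19 mm wide; open, the fingers measure 117 mm over their backs; the gripper's body (75 mm by 190 mm) begins 51 mm behind the grasp point.
Start: joints at [1.282, 0.321, -0.07, 1.45, 0.023, 1.371, -0.057], TCP at [193.806, -620.455, 222.587] pointing down, gripper open.
Joint ranges: [-2.86, 2.86], [-0.3, 2.09], [-1.38, 1.24], [0.06, 2.45], [-1.56, 4.7], [0.09, 2.05], [-2.69, 2.69]. Speed limits (rad/s): [2.57, 2.57, 3.14, 3.14, 3.14, 3.14, 3.14].

### API

Orientations are given as a rotation vector (axis times angle).
In Python, from workcell import manip, viewer gives the robot as it stands.
- The arm moves only by the tool arm_command, never from a script. Its arguments are lists of equal length, an entry for each row: "xyz": the shift along the tool's x, y, z each as a share of 0.15 m, from -1 to 1, a list of three; "delta_rot": the turn, a rotation vector about the tool's x, y, z each as a share of 30 degrees, from -1 to 1, a list of three; "hand": the gripper's target within -1 to 1 (shut at 1, half-way at 0, fully open at -1). A call has 1 to 5 rows; each row shifts and turns the pose as measured when the row begins, along the tool's axes as they then stand; what a row does not reach is not made up. A row lasts 1/12 s, in which the tool goes at most 41.7 mm and 7.16 degrees, less where a joint would pass 70% of its speed; a pose out of reach is approached as far as the arm can. A call with a number of a shift or a turn outside -1 to 1 is refused whole. A call with a gripper value outside its range is refused whole. The fingers move at their own pace and stop on an object; "grip_force" is the grip in N (left out, the last holds). Time passes only in rows, so rows that do not move let the fingers close. It gives the time, the measured TCP pose, the force and the opening at its end, in the units of the state.
- manip.state(): the state, without advancing time (a new reading comes with each control period).
- viewer.get_image(name): name is "side" or "top"; returns the picture (480x640x3 uint8, red, green, blue); there is no depth.
- viewer.calibration(name): a dict with "fx", "fy", "cx", "cy" (pixels), "k1" (the pictures are not rectified: a ray, as slopes to the right and down, at radius r is drawn at 1 + k1 r^2 times it, then the intrinsics apply), "extrinsics" (4x4, takes a point from camera to world coordinates). Camera axes: x right, y down, z forward; pixel columns grow to the right and rows downward; lengths in mm; the calibration is good to about 2 mm. A picture is of the moment at which its call begins. calibration takes no time and is no camera call.
- manip.job_done(): hands the job in, once; it reports no verdict.
The state is a dict: "time": time; "qpos": joint angles; "dq": joint speeds; "joint_torque": joint torques, N m; "eef_pos": TCP position; "eef_rot": TCP orientation; "force": force on the tool from outside, world axes, zero at the start; "ft_torque": the same for the moment, N m; "grip_width": finger opening in mm.
Only numpy, scipy, OpenCV 4.12 (cv2) and the standard library are available. Lean on these libraries where they do the work, as an engineer would, in place of code of your own. Each camera call takes 0.05 s, during which the arm holds its last target. There are 200 camera calls.

### The job

Slide the round steel mould by its handle along the bed of the screw press, fully home against the half-round stop, so that it stands under the screw. Then wind the handwheel clockwise until the foot just meets the spring lid down inside the mould, and from that first touch give it half a turn more: a slack lid will not press the filling, and going well past half a turn crushes it, so do not overshoot. Let go of the wheel and leave the press set, without disturbing the things standing around it.

Things in the scene. Friction and masses are not known exactly. Their poses are not given: they have to be found in the camera images.
- press_axis (a point): Point on the vertical screw axis of the fixed aluminium C-frame press, 55.5 mm above the worktop. x: towards the column (80 to 116 mm from the axis); -y: along the loading channel, away from the stop. The bed is 18 mm above the worktop and ends 220 mm along -y; rails 10 mm high leave a channel 105 mm wide up to a half-round stop, where the mould stands concentric with the screw to 2 mm.
- mould: Round stainless mould standing in the channel, 85 to 140 mm short of its place: diameter 100 mm, height 75 mm, open on top, 0.65 to 1 kg. Origin at the centre of its underside; the handle sticks out along its -y, away from the stop. Inside is a spring lid (diameter 87 mm), its top an unknown 4 to 15 mm below the rim: it gives only from about 110 N on, then 1 mm for each 21 N more.
- mould_center (a point): Point on the mould's axis, half-way up (37.5 mm above its underside). When the mould is home it coincides in plan with press_axis.
- mould_grip (a point): Where to take the mould: middle of its black handle bar, 150 mm from the mould's axis along its -y, 68 mm above the worktop. The bar lies level along the mould's y, 18 mm wide, 20 mm high, 112 mm long (56 mm to each side of this point).
- foot: The round steel foot on the lower end of the screw, diameter 68 mm, with a 20 mm nose 3 mm proud in its middle that bears on the centre of the lid; it fits inside the mould's mouth (inner diameter 94 mm). Origin at the centre of the underside of the nose. The screw carries it down 10 mm for each full turn; at the start it is 4 to 12 mm above the rim of the mould.
- wheel_hub (a point): Centre of the dark steel handwheel on top of the screw, on its axis, in the plane of the rim (radius 62 mm to the middle of its 13 mm bar); 139 mm above the foot's underside, 236 to 244 mm above the worktop at the start. It goes down with the screw.
- knob_grip (a point): Where to take the wheel: middle of the upright black crank knob, 62 mm from the axis and 34 mm above the plane of the rim. The knob is a cylinder of diameter 22 mm, from 9 to 55 mm above that plane; it spins freely on its pin, so a hand that holds it can go round without turning.
- wheel (a joint): Wheel angle, rad, 0 to 4.7 at the start, growing clockwise seen from above, which lowers the foot; limit 24.8. The thread's friction takes 0.45 N m (7 N at the knob) and keeps the screw where it is left. Meeting the lid, 0.8 to 2.7 turns after the start, adds a step of about 5 N at the knob, then 5 N more over half a turn.
- red_cup: Bystander: tall red plastic beaker, 74 mm wide, 120 mm high, origin at the centre of its underside.
- salt_shaker: Bystander: glass salt shaker, 44 mm wide, 90 mm high, origin at the centre of its underside.
- spice_jar: Bystander: spice jar with a red cap, 45 mm wide, 106 mm high, origin at the centre of its underside.

How it is judged:
By the outcome, as a careful person would: the job done as asked, in the order asked, and still so for the second after the job is handed in, with the robot touching nothing.
It also fails if it takes over 72 s, if anything falls off the work surface, if the arm or the gripper's body presses on something with over 40 N, if the wrist force passes 120 N, or if a joint passes its speed limit or range.

## Working session

There is one attempt and no reset: what is moved stays moved. The work goes in short steps, Python scripts to look and compute and a tool call to move; the robot and the scene stay as the last step left them, time stands still between calls to the robot, and variables do not carry over. Pictures are saved under pics/ and viewed, on a budget of 10 in all, crops included, one or two more only if the job needs it, and the job is handed in when it is done.

Besides the shell and the picture viewer there is one more tool, called after "Emit:" as a command line: name --argument value ..., lists and objects as JSON in quotes. arm_command: Moves the arm, as the interface text tells. Shift numbers are shares of 0.15 m and turn numbers shares of 30 degrees, none past 1 either way. Its arguments: {"type":"object","properties":{"xyz":{"type":"array","items":{"type":"array","items":{"type":"number","minimum":-1,"maximum":1}}},"delta_rot":{"type":"array","items":{"type":"array","items":{"type":"number","minimum":-1,"maximum":1}}},"hand":{"type":"array","items":{"type":"number"}},"grip_force":{"type":"number"}},"required":["xyz","delta_rot","hand"]}

```bash
mkdir -p pics; ls; python3 - <<'E'
from workcell import manip, viewer
import cv2, numpy as np
print(manip.state())
for n in ("side","top"):
    im=viewer.get_image(n); cv2.imwrite(f"pics/{n}0.png",im[:,:,::-1])
    c=viewer.calibration(n); print(n,{k:(np.round(v,4).tolist() if k=='extrinsics' else v) for k,v in c.items()})
E
```

```text
pics
{'time': 0.0, 'qpos': array([ 1.28207709,  0.32180278, -0.07010204,  1.45164832,  0.02259462,
        1.37078301, -0.05690617]), 'dq': array([ 2.29962827e-04, -4.83024002e-04, -1.13947531e-03, -2.89824609e-04,
        1.76978876e-04, -7.89735301e-05,  5.78258104e-05]), 'joint_torque': array([-2.76991696e-04, -4.91295326e+01, -4.04038550e-01, -3.12532139e+01,
       -6.40063081e-02,  4.35277924e-02,  1.67556700e-04]), 'eef_pos': array([ 193.64283799, -619.92316347,  221.48816231]), 'eef_rot': array([-2.53029838e+00,  1.86030397e+00,  2.42319696e-03]), 'force': array([ 0.57942745, -0.29947058, -0.12931094]), 'ft_torque': array([-0.03405435,  0.00537019, -0.03978106]), 'grip_width': 87.21603037512122}
side {'fx': 528.1260776661879, 'fy': 528.1260776661879, 'cx': 320.6589263653497, 'cy': 241.38425296605433, 'k1': -0.06047420087286803, 'extrinsics': [[0.9918, -0.0771, 0.1015, 452.7014], [-0.1272, -0.6442, 0.7542, -700.4969], [0.0073, -0.761, -0.6488, 901.7411], [0.0, 0.0, 0.0, 1.0]]}
top {'fx': 513.0806876369195, 'fy': 513.0806876369195, 'cx': 315.74133897637455, 'cy': 240.89045678588357, 'k1': -0.13854395352467705, 'extrinsics': [[-0.0158, -0.9941, 0.1075, 435.2717], [-0.9999, 0.0159, -0.0005, 146.8901], [-0.0012, -0.1075, -0.9942, 1142.5931], [0.0, 0.0, 0.0, 1.0]]}
```

View pics/side0.png

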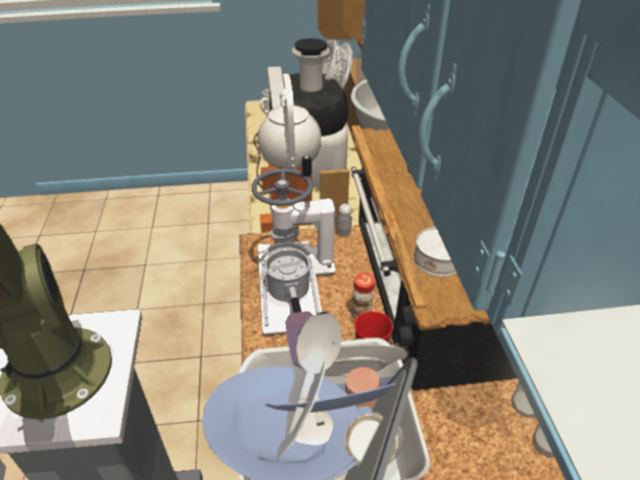

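View pics/top0.png

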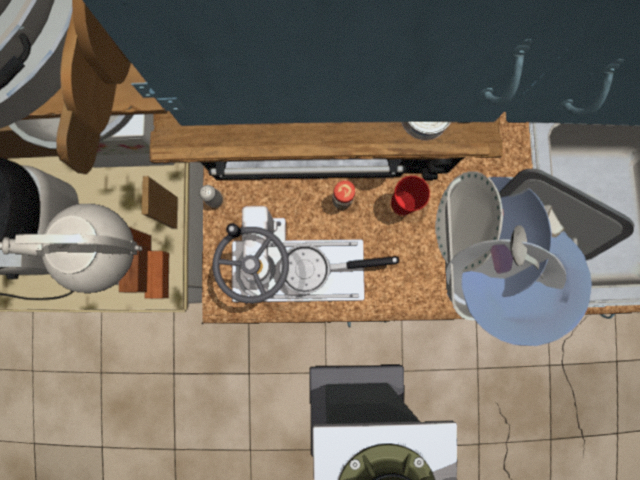

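```bash
cat > h.py <<'E'
import cv2, numpy as np
from workcell import manip, viewer
from scipy.spatial.transform import Rotation as R
def cal(n):
    c=viewer.calibration(n); E=np.array(c['extrinsics']); return c,E
def ray(n,u,v):
    c,E=cal(n); d=np.array([(u-c['cx'])/c['fx'],(v-c['cy'])/c['fy']]); s=d.copy()
    for _ in range(30): s=d/(1+c['k1']*(s@s))
    return E[:3,3],E[:3,:3]@np.array([*s,1])
def onz(n,u,v,z):
    o,d=ray(n,u,v); return o+d*(z-o[2])/d[2]
def tri(a,b):
    (o1,d1),(o2,d2)=ray('side',*a),ray('top',*b)
    t=np.linalg.lstsq(np.c_[d1,-d2],o2-o1,rcond=None)[0]
    p,q=o1+t[0]*d1,o2+t[1]*d2; return (p+q)/2,np.linalg.norm(p-q)
def proj(n,P):
    c,E=cal(n); p=E[:3,:3].T@(np.array(P,float)-E[:3,3]); s=p[:2]/p[2]; s=s*(1+c['k1']*(s@s))
    return np.array([c['fx']*s[0]+c['cx'],c['fy']*s[1]+c['cy']])
def crop(n,x,y,w,h,k,name):
    im=viewer.get_image(n)[y:y+h,x:x+w,::-1]
    cv2.imwrite(f'pics/{name}.png',cv2.resize(im,None,fx=k,fy=k,interpolation=cv2.INTER_CUBIC))
E
python3 - <<'E'
from h import *
a=cv2.imread('pics/top0.png')[190:320,190:410]; b=cv2.imread('pics/side0.png')[150:350,230:390]
cv2.imwrite('pics/c_top.png',cv2.resize(a,None,fx=3.6,fy=3.6,interpolation=2))
cv2.imwrite('pics/c_side.png',cv2.resize(b,None,fx=3,fy=3,interpolation=2))
for n,u,v,z in [('top',250,265,240),('top',233,230,274),('top',305,268,93),('top',395,262,78),('top',210,195,80),('top',344,192,106),('top',410,195,110)]: print(u,v,onz(n,u,v,z).round(0))
E
```

```text
250 265 [492. 263. 240.]
233 230 [550. 288. 274.]
305 268 [493. 169.  93.]
395 262 [503. -18.  78.]
210 195 [652. 369.  80.]
344 192 [648.  87. 106.]
410 195 [639. -49. 110.]
```

View pics/c_top.png

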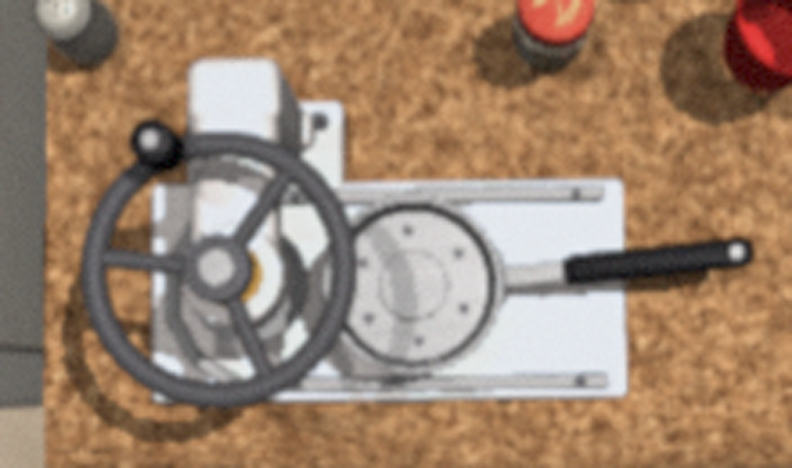

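View pics/c_side.png

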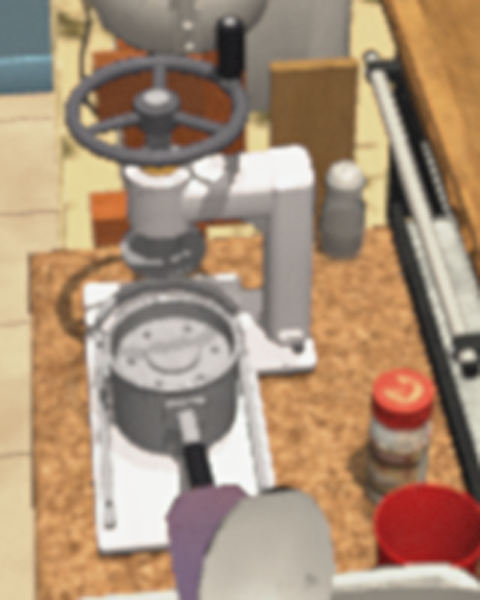

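```bash
python3 - <<'E'
from h import *
T=lambda x,y:(190+x/3.6,190+y/3.6)
S=lambda x,y:(230+x/3,150+y/3)
for nm,p,z in [('bedNE',(622,182),18),('bedSE',(626,397),18),('bedNW',(155,185),18),('bedSW',(157,403),18),('rim',(418,284),93),('rimtop',(418,203),93),('rimbot',(418,365),93),('rimR',(496,284),93),('bar0',(568,270),78),('bar1',(748,252),78),('hubring',(218,269),240),('railU',(603,190),28),('railL',(605,380),28),('railUL',(345,196),28),('railLL',(310,384),28)]:
    print(nm,onz('top',*T(*p),z).round(1))
print('hub',tri(S(156,98),T(220,267)))
print('knobtop',tri(S(231,20),T(150,138)))
print('rimside',onz('side',*S(174,342),93),'barend',)
E
```

```text
bedNE [555.9  42.5  18. ]
bedSE [424.7  43.2  18. ]
bedNW [558.7 329.3  18. ]
bedSW [425.3 328.2  18. ]
rim [491.4 167.   93. ]
rimtop [537.7 166.3  93. ]
rimbot [445.5 167.6  93. ]
rimR [490.7 122.6  93. ]
bar0 [498.9  80.6  78. ]
bar1 [507.5 -24.1  78. ]
hubring [492.4 262.1 240. ]
railU [550.2  55.1  28. ]
railL [435.3  56.6  28. ]
railUL [549.  211.8  28. ]
railLL [435.7 234.   28. ]
hub (array([494.11078077, 259.57259852, 252.62973521]), np.float64(3.157225677482511))
knobtop (array([551.84014373, 286.25830088, 297.88081904]), np.float64(3.8853286440964503))
rimside [496.40311421 170.68956582  93.        ] barend
```

```bash
cat >> h.py <<'E'
def rows(p,rot,goal,Rg,n,vmax=41.7,wmax=7.16):
    """n rows towards goal pose from pose p,rot: shares to type"""
    X=[];W=[]
    p=np.array(p,float); r=rot
    for _ in range(n):
        d=np.array(goal)-p; L=np.linalg.norm(d); d=d*min(1,vmax/max(L,1e-9))
        w=(r.inv()*Rg).as_rotvec(degrees=True); A=np.linalg.norm(w); w=w*min(1,wmax/max(A,1e-9))
        X.append((r.inv().apply(d)/150).round(3).tolist()); W.append((w/30).round(3).tolist())
        p=p+d; r=r*R.from_rotvec(w,degrees=True)
    return X,W,p,r
def down(a):  # tool down, tool x at angle a (deg) from world x
    c,s=np.cos(np.radians(a)),np.sin(np.radians(a))
    return R.from_matrix(np.array([[c,s,0],[s,-c,0],[0,0,-1.]]))
def plan(goal,a,n,**k):
    s=manip.state(); X,W,p,r=rows(s['eef_pos'],R.from_rotvec(s['eef_rot']),goal,down(a),n,**k)
    for i in range(0,n,5): print(X[i:i+5],W[i:i+5])
    print('end',p.round(1),'rot left',np.degrees((r.inv()*down(a)).magnitude()).round(2))
E
python3 - <<'E'
from h import *
print(tri((322,343),(519,243)),tri((362,380),(502,258)))
print(R.from_rotvec(manip.state()['eef_rot']).as_matrix().round(3))
plan((480,-340,400),-60,10)
E
```

```text
(array([ 521.12687891, -206.14317217,  277.02377497]), np.float64(3.175852123563278)) (array([ 543.33559805, -214.39234071,  185.78226617]), np.float64(86.55791120261979))
[[ 0.298 -0.954 -0.001]
 [-0.954 -0.298  0.002]
 [-0.002  0.    -1.   ]]
[[-0.115, -0.226, -0.113], [-0.086, -0.239, -0.113], [-0.063, -0.246, -0.113], [-0.063, -0.246, -0.113], [-0.063, -0.246, -0.113]] [[-0.0, 0.002, -0.239], [-0.0, 0.001, -0.183], [0.0, -0.0, -0.0], [-0.0, 0.0, -0.0], [0.0, -0.0, -0.0]]
[[-0.063, -0.246, -0.113], [-0.063, -0.246, -0.113], [-0.063, -0.246, -0.113], [-0.063, -0.246, -0.113], [-0.063, -0.246, -0.113]] [[-0.0, 0.0, -0.0], [0.0, -0.0, -0.0], [-0.0, 0.0, -0.0], [0.0, -0.0, -0.0], [-0.0, 0.0, -0.0]]
end [ 466.  -353.7  391.3] rot left 0.0
```

Emit:
arm_command --xyz '[[0,0,-0.278],[0,0,-0.278],[0,0,-0.278],[0,0,-0.278],[0,0,-0.278]]' --delta_rot '[[0,0,-0.23],[0,0,-0.23],[0,0,-0.23],[0,0,-0.23],[0,0,-0.23]]' --hand '[-1,-1,-1,-1,-1]'

```text
time: 0.52
eef_pos: [191.9, -615.4, 419.2]
eef_rot: [-2.954, 0.988, 0.033]
force: [0.1, -1.6, 0.1]
grip_width: 87.3
```

```bash
python3 - <<'E'
from h import *
s=manip.state(); print(s['time'],s['eef_pos'],s['qpos'].round(2)); print(R.from_rotvec(s['eef_rot']).as_matrix().round(3))
plan((480,-320,400),0,10)
E
```

```text
0.5167 [ 191.91966383 -615.38318318  419.15828472] [ 1.32  0.34 -0.14  1.05  0.05  1.8   0.55]
[[ 0.799 -0.602 -0.012]
 [-0.601 -0.799  0.032]
 [-0.029 -0.019 -0.999]]
[[0.036, -0.275, 0.017], [0.07, -0.269, 0.016], [0.102, -0.258, 0.015], [0.134, -0.243, 0.014], [0.163, -0.225, 0.013]] [[-0.01, 0.008, -0.238], [-0.01, 0.008, -0.238], [-0.01, 0.008, -0.238], [-0.01, 0.008, -0.238], [-0.01, 0.008, -0.238]]
[[0.19, -0.203, 0.013], [0.194, -0.199, 0.013], [0.194, -0.199, 0.013], [0.194, -0.199, 0.013], [0.176, -0.18, 0.012]] [[-0.002, 0.001, -0.041], [0.0, -0.0, 0.0], [-0.0, -0.0, -0.0], [-0.0, -0.0, -0.0], [-0.0, -0.0, -0.0]]
end [ 480. -320.  400.] rot left 0.0
```

Emit:
arm_command --xyz '[[0.036,-0.275,0.02],[0.07,-0.269,0.02],[0.102,-0.258,0.015],[0.134,-0.243,0.014],[0.163,-0.225,0.013]]' --delta_rot '[[-0.01,0.008,-0.238],[-0.01,0.008,-0.238],[-0.01,0.008,-0.238],[-0.01,0.008,-0.238],[-0.01,0.008,-0.238]]' --hand '[-1,-1,-1,-1,-1]'

```text
time: 0.93
eef_pos: [333.1, -477.5, 418.4]
eef_rot: [3.118, -0.048, 0.007]
force: [0.6, -0.3, 0.3]
grip_width: 87.0
```

Emit:
arm_command --xyz '[[0.19,-0.203,0.013],[0.194,-0.199,0.013],[0.194,-0.199,0.013],[0.194,-0.199,0.013],[0.176,-0.18,0.012]]' --delta_rot '[[0,0,-0.04],[0,0,0],[0,0,0],[0,0,0],[0,0,0]]' --hand '[-1,-1,-1,-1,-1]'

```text
time: 1.35
eef_pos: [475.9, -328.4, 405.0]
eef_rot: [3.117, -0.005, 0.005]
force: [0.8, -0.7, 0.0]
grip_width: 87.1
```

```bash
python3 - <<'E'
from h import *
s=manip.state(); print(s['time'],s['eef_pos'],s['qpos'].round(2)); print(R.from_rotvec(s['eef_rot']).as_matrix().round(3))
plan((503.5,20,380),4.7,10)
E
```

```text
1.35 [ 475.94153243 -328.38307536  404.99076357] [ 0.94  0.16 -0.47  1.3   0.09  1.68  0.49]
[[ 1.    -0.003  0.003]
 [-0.003 -1.    -0.025]
 [ 0.003  0.025 -1.   ]]
[[0.021, -0.277, 0.013], [0.044, -0.274, 0.02], [0.044, -0.274, 0.02], [0.044, -0.274, 0.02], [0.044, -0.274, 0.02]] [[0.047, -0.004, -0.162], [-0.0, -0.0, 0.0], [0.0, 0.0, 0.0], [0.0, -0.0, 0.0], [-0.0, -0.0, 0.0]]
[[0.044, -0.274, 0.02], [0.044, -0.274, 0.02], [0.044, -0.274, 0.02], [0.018, -0.11, 0.008], [0.0, 0.0, 0.0]] [[0.0, 0.0, 0.0], [-0.0, -0.0, 0.0], [0.0, 0.0, 0.0], [-0.0, -0.0, 0.0], [-0.0, 0.0, 0.0]]
end [503.5  20.  380. ] rot left 0.0
```

Emit:
arm_command --xyz '[[0.021,-0.277,0.01],[0.044,-0.274,0.02],[0.044,-0.274,0.02],[0.044,-0.274,0.02],[0.044,-0.274,0.02]]' --delta_rot '[[0.047,0,-0.16],[0,0,0],[0,0,0],[0,0,0],[0,0,0]]' --hand '[-1,-1,-1,-1,-1]'

```text
time: 1.77
eef_pos: [493.7, -122.0, 386.1]
eef_rot: [-3.131, -0.138, 0.003]
force: [1.4, 0.2, 0.2]
grip_width: 86.6
```

Emit:
arm_command --xyz '[[0.044,-0.274,0.02],[0.044,-0.274,0.02],[0.044,-0.274,0.02],[0.018,-0.11,0.008],[0,0,0]]' --delta_rot '[[0,0,0],[0,0,0],[0,0,0],[0,0,0],[0,0,0]]' --hand '[-1,-1,-1,-1,-1]'

```text
time: 2.18
eef_pos: [500.4, 31.4, 375.3]
eef_rot: [-3.129, -0.161, 0.006]
force: [-0.0, -0.1, -0.4]
grip_width: 86.9
```

```bash
python3 - <<'E'
from h import *
s=manip.state(); print(s['time'],s['eef_pos'],s['qpos'].round(2)); print(R.from_rotvec(s['eef_rot']).as_matrix().round(3))
plan((503.5,24,140),4.7,10)
cv2.imwrite('pics/t1.png',viewer.get_image('top')[:,:,::-1])
E
```

```text
2.1833 [500.38906567  31.38541587 375.34979443] [ 0.66  0.   -0.76  1.52 -0.01  1.63  0.  ]
[[ 0.995  0.103 -0.004]
 [ 0.103 -0.995  0.008]
 [-0.003 -0.009 -1.   ]]
[[0.004, 0.012, 0.278], [0.003, 0.009, 0.278], [0.003, 0.009, 0.278], [0.003, 0.009, 0.278], [0.003, 0.009, 0.278]] [[-0.017, 0.007, 0.04], [0.0, -0.0, -0.0], [-0.0, -0.0, -0.0], [0.0, 0.0, -0.0], [-0.0, -0.0, -0.0]]
[[0.002, 0.006, 0.18], [0.0, 0.0, 0.0], [0.0, 0.0, 0.0], [0.0, 0.0, 0.0], [0.0, 0.0, 0.0]] [[0.0, 0.0, -0.0], [-0.0, -0.0, -0.0], [-0.0, -0.0, -0.0], [0.0, 0.0, -0.0], [-0.0, -0.0, -0.0]]
end [503.5  24.  140. ] rot left 0.0
```

View pics/t1.png

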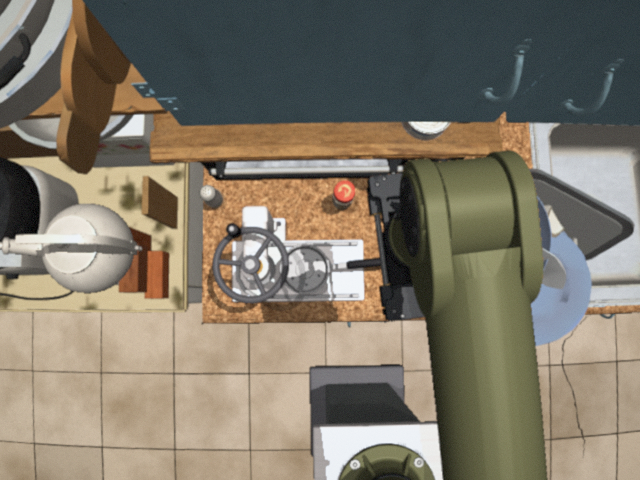

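Emit:
arm_command --xyz '[[0.004,0.02,0.278],[0.004,0.009,0.278],[0.003,0.009,0.278],[0.003,0.009,0.278],[0.003,0.009,0.278]]' --delta_rot '[[-0.017,0.007,0.04],[0,0,0],[0,0,0],[0,0,0],[0,0,0]]' --hand '[-0.3,-0.3,-0.3,-0.3,-0.3]'

```text
time: 2.65
eef_pos: [512.1, 12.9, 172.0]
eef_rot: [3.131, 0.111, 0.033]
force: [1.0, -0.4, -0.3]
grip_width: 61.9
```

Emit:
arm_command --xyz '[[0.002,0.006,0.18],[0,0,0]]' --delta_rot '[[0,0,0],[0,0,0]]' --hand '[-0.3,-0.3]'

```text
time: 2.82
eef_pos: [506.8, 5.7, 135.3]
eef_rot: [3.131, 0.101, 0.01]
force: [-1.7, -0.7, 0.9]
grip_width: 57.5
```

```bash
python3 - <<'E'
from h import *
s=manip.state(); print(s['time'],s['eef_pos'],s['qpos'].round(2),s['force']); 
plan((503.5,24,51),4.7,5)
a=viewer.get_image('side')[150:350,230:390,::-1];b=viewer.get_image('top')[190:340,230:450,::-1]
cv2.imwrite('pics/t2.png',np.hstack([cv2.resize(a,(320,400)),cv2.resize(b,(480,328)) if 0 else cv2.copyMakeBorder(cv2.resize(b,(480,327)),0,73,0,0,0)]))
E
```

```text
2.8167 [506.84287522   5.73691897 135.25263661] [ 0.64  0.13 -0.75  1.9   0.11  1.15 -0.09] [-1.6581608  -0.70469887  0.94958293]
[[-0.009, -0.062, 0.271], [-0.006, -0.06, 0.271], [-0.0, -0.004, 0.019], [0.0, 0.0, 0.0], [0.0, 0.0, 0.0]] [[0.017, -0.012, -0.033], [0.0, 0.0, 0.0], [-0.0, -0.0, 0.0], [0.0, 0.0, 0.0], [-0.0, -0.0, 0.0]]
end [503.5  24.   51. ] rot left 0.0
```

View pics/t2.png

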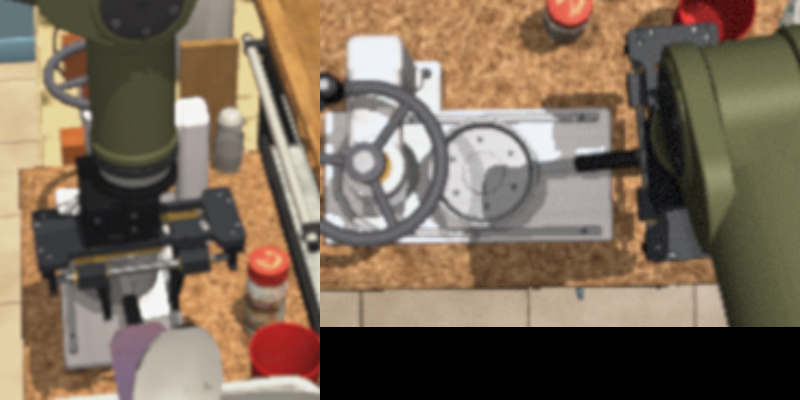

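The gripper (right crop, dark body at about (680,140)) sits over the handle (610,160), with the handle between the fingers in the side view and the jar and cup clear. I'm moving to y = 24, lowering and gripping.

Emit:
arm_command --xyz '[[-0.02,-0.12,0.06],[0,-0.01,0.2],[0,0,0.2],[0,0,0.1]]' --delta_rot '[[0.017,-0.012,-0.033],[0,0,0],[0,0,0],[0,0,0]]' --hand '[-0.3,-0.3,-0.3,-0.3]'

```text
time: 3.25
eef_pos: [518.3, 27.9, 66.2]
eef_rot: [3.137, 0.126, 0.049]
force: [-1.3, -0.3, -0.1]
grip_width: 56.8
```

```bash
python3 - <<'E'
from h import *
s=manip.state(); print(s['time'],s['eef_pos'],s['force']); 
plan((503.5,24,51),4.7,3,vmax=15)
E
```

```text
3.25 [518.31862974  27.85655928  66.23229522] [-1.28893495 -0.30153891 -0.08324621]
[[-0.072, 0.012, 0.068], [-0.031, 0.005, 0.031], [0.0, 0.0, 0.0]] [[0.007, -0.059, -0.003], [0.0, 0.0, 0.0], [-0.0, -0.0, 0.0]]
end [503.5  24.   51. ] rot left 0.0
```

Emit:
arm_command --xyz '[[-0.08,0.01,0.0],[0,0,0],[0,0,0.05],[0,0,0.04],[0,0,0]]' --delta_rot '[[0,-0.06,0],[0,0,0],[0,0,0],[0,0,0],[0,0,0]]' --hand '[-0.3,-0.3,-0.3,-0.3,-0.3]'

```text
time: 3.67
eef_pos: [511.5, 30.1, 55.8]
eef_rot: [3.137, 0.132, 0.015]
force: [-0.1, -0.9, -0.1]
grip_width: 56.5
```

```bash
python3 - <<'E'
from h import *
s=manip.state(); print(s['time'],s['eef_pos'],s['force']); 
plan((503.5,26,51),4.7,3,vmax=15)
E
```

```text
3.6667 [511.5426245   30.05373241  55.75964031] [-0.0544782  -0.91013315 -0.08020562]
[[-0.056, 0.022, 0.031], [0.0, 0.0, 0.0], [0.0, 0.0, 0.0]] [[0.004, -0.019, 0.004], [-0.0, 0.0, 0.0], [0.0, 0.0, 0.0]]
end [503.5  26.   51. ] rot left 0.0
```

Emit:
arm_command --xyz '[[-0.06,0.01,0.03],[-0.01,0,0],[0,0,0]]' --delta_rot '[[0,-0.02,0],[0,0,0],[0,0,0]]' --hand '[-0.3,-0.3,-0.3]'

```text
time: 3.92
eef_pos: [501.9, 28.1, 52.0]
eef_rot: [3.137, 0.133, 0.003]
force: [0.3, 0.5, 0.8]
grip_width: 56.2
```

Emit:
arm_command --xyz '[[0,0,0],[0,0,0],[0,0,0],[0,0,0],[0,0,0]]' --delta_rot '[[0,0,0],[0,0,0],[0,0,0],[0,0,0],[0,0,0]]' --hand '[1,1,1,1,1]' --grip_force 15

```text
time: 4.33
eef_pos: [502.2, 27.5, 52.7]
eef_rot: [3.136, 0.132, 0.005]
force: [0.2, -0.5, 0.2]
grip_width: 30.8
```

Emit:
arm_command --xyz '[[0,0,0],[0,0,0],[0,0,0],[0,0,0],[0,0,0]]' --delta_rot '[[0,0,0],[0,0,0],[0,0,0],[0,0,0],[0,0,0]]' --hand '[1,1,1,1,1]'

```text
time: 4.75
eef_pos: [502.8, 27.5, 52.8]
eef_rot: [3.137, 0.129, 0.007]
force: [1.2, -0.3, 0.4]
grip_width: 17.6
```

Emit:
arm_command --xyz '[[0.004,-0.05,0],[0.008,-0.1,0],[0.008,-0.1,0],[0.008,-0.1,0],[0.004,-0.05,0]]' --delta_rot '[[0,0,0],[0,0,0],[0,0,0],[0,0,0],[0,0,0]]' --hand '[1,1,1,1,1]' --grip_force 25

```text
time: 5.17
eef_pos: [504.1, 76.4, 52.9]
eef_rot: [3.121, 0.114, 0.005]
force: [-0.0, -3.7, 0.7]
grip_width: 17.7
```

```bash
python3 - <<'E'
from h import *
s=manip.state(); print(s['time'],s['eef_pos'],s['force'],s['ft_torque']); 
plan((503.5,110,52.5),4.7,3,vmax=15)
E
```

```text
5.1667 [504.11002025  76.40200787  52.91474364] [-0.03560972 -3.71909343  0.73351255] [-0.70598535 -0.07999782  0.05329959]
[[0.005, -0.1, -0.001], [0.006, -0.1, 0.001], [0.002, -0.024, 0.0]] [[0.036, -0.004, -0.017], [0.0, 0.0, 0.0], [0.0, 0.0, 0.0]]
end [503.5 110.   52.5] rot left 0.0
```

Emit:
arm_command --xyz '[[0.005,-0.06,0],[0.005,-0.06,0],[0.004,-0.05,0],[0.002,-0.03,0]]' --delta_rot '[[0.03,0,0],[0,0,0],[0,0,0],[0,0,0]]' --hand '[1,1,1,1]'

```text
time: 5.5
eef_pos: [504.8, 101.5, 52.8]
eef_rot: [3.127, 0.113, 0.002]
force: [-0.8, -5.4, 2.6]
grip_width: 17.8
```

Emit:
arm_command --xyz '[[0.001,-0.02,0],[0.001,-0.02,0],[0.001,-0.02,0]]' --delta_rot '[[0,0,0],[0,0,0],[0,0,0]]' --hand '[1,1,1]'

```text
time: 5.75
eef_pos: [504.9, 108.4, 52.9]
eef_rot: [3.124, 0.111, 0.001]
force: [-0.3, -4.6, 2.4]
grip_width: 17.7
```

Emit:
arm_command --xyz '[[0.001,-0.02,0],[0.001,-0.02,0]]' --delta_rot '[[0,0,0],[0,0,0]]' --hand '[1,1]'

```text
time: 5.92
eef_pos: [505.1, 112.8, 52.9]
eef_rot: [3.122, 0.109, 0.0]
force: [-1.0, -6.2, 3.6]
grip_width: 17.8
```

Emit:
arm_command --xyz '[[0.001,-0.02,0],[0.001,-0.02,0]]' --delta_rot '[[0.015,0,0],[0,0,0]]' --hand '[1,1]'

```text
time: 6.08
eef_pos: [505.1, 117.2, 52.8]
eef_rot: [3.128, 0.107, -0.001]
force: [-0.5, -4.8, 3.4]
grip_width: 17.6
```

Emit:
arm_command --xyz '[[0.001,-0.02,0],[0.001,-0.02,0]]' --delta_rot '[[0.01,0,0],[0,0,0]]' --hand '[1,1]'

```text
time: 6.25
eef_pos: [505.2, 121.7, 52.8]
eef_rot: [3.132, 0.106, -0.002]
force: [-0.8, -6.2, 3.2]
grip_width: 17.6
```

Emit:
arm_command --xyz '[[0.001,-0.02,0],[0.001,-0.02,0]]' --delta_rot '[[0,0,0],[0,0,0]]' --hand '[1,1]'

```text
time: 6.42
eef_pos: [505.1, 122.3, 52.8]
eef_rot: [3.124, 0.101, -0.005]
force: [-1.4, -11.6, 5.8]
grip_width: 18.0
```

Emit:
arm_command --xyz '[[0.002,-0.03,0],[0.002,-0.03,0],[0.002,-0.03,0]]' --delta_rot '[[0,0,0],[0,0,0],[0,0,0]]' --hand '[1,1,1]'

```text
time: 6.67
eef_pos: [505.1, 122.1, 52.8]
eef_rot: [3.105, 0.09, -0.013]
force: [-2.7, -11.7, 7.7]
grip_width: 18.1
```

Emit:
arm_command --xyz '[[0,0,0],[0,0,0]]' --delta_rot '[[0,0,0],[0,0,0]]' --hand '[1,1]'

```text
time: 6.83
eef_pos: [504.9, 122.0, 52.8]
eef_rot: [3.105, 0.089, -0.015]
force: [-1.0, -3.3, 2.3]
grip_width: 18.1
```

Emit:
arm_command --xyz '[[0,0,0],[0,0,0],[0,0,0],[0,0,0],[0,0,0]]' --delta_rot '[[0,0,0],[0,0,0],[0,0,0],[0,0,0],[0,0,0]]' --hand '[-0.2,-0.2,-0.2,-0.2,-0.2]'

```text
time: 7.25
eef_pos: [503.7, 128.1, 52.1]
eef_rot: [3.114, 0.093, -0.015]
force: [0.2, 0.2, -1.0]
grip_width: 43.5
```

```bash
python3 - <<'E'
from h import *
s=manip.state(); print(s['time'],s['eef_pos'],s['force'],s['grip_width']); 
plan((500,122,140),3,5,vmax=25)
E
```

```text
7.25 [503.73713337 128.09126709  52.12733777] [ 0.17916739  0.20443743 -0.96463615] 43.500299018125936
[[-0.009, 0.015, -0.166], [-0.008, 0.011, -0.166], [-0.008, 0.011, -0.166], [-0.004, 0.006, -0.087], [0.0, 0.0, 0.0]] [[0.049, 0.02, 0.014], [0.0, -0.0, -0.0], [-0.0, -0.0, 0.0], [0.0, -0.0, 0.0], [-0.0, -0.0, 0.0]]
end [500. 122. 140.] rot left 0.0
```

Emit:
arm_command --xyz '[[0,0.03,-0.1],[0,0.03,-0.2],[0,0.1,-0.25],[0,0.1,-0.25],[0,0.1,-0.25]]' --delta_rot '[[0.045,0.02,0],[0,0,0],[0,0,0],[0,0,0],[0,0,0]]' --hand '[-0.2,-0.2,-0.2,-0.2,-0.2]'

```text
time: 7.67
eef_pos: [499.6, 79.2, 205.7]
eef_rot: [-3.133, -0.113, 0.03]
force: [1.2, -0.6, 0.5]
grip_width: 52.1
```

Emit:
arm_command --xyz '[[0,0.1,-0.25],[0,0.05,-0.25],[0,0,-0.25],[0,0,-0.2],[0,0,0]]' --delta_rot '[[0,0,0],[0,0,0],[0,0,0],[0,0,0],[0,0,0]]' --hand '[-0.2,-0.2,-0.2,-0.2,-0.2]'

```text
time: 8.08
eef_pos: [505.6, 53.0, 362.6]
eef_rot: [-3.135, -0.107, 0.01]
force: [-0.4, 0.4, 0.7]
grip_width: 52.3
```

```bash
python3 - <<'E'
from h import *
s=manip.state(); print(s['time'],s['eef_pos'],s['force'],s['qpos'].round(2)); 
a=viewer.get_image('side')[150:350,230:390,::-1];b=viewer.get_image('top')[200:320,195:375,::-1]
a=cv2.resize(a,(400,500),interpolation=2); b=cv2.resize(b,(400,267),interpolation=2)
cv2.imwrite('pics/t3.png',np.hstack([a,cv2.copyMakeBorder(b,0,233,0,0,0)]))
E
```

```text
8.0833 [505.56813282  52.97329717 362.58165734] [-0.40912534  0.42669231  0.74181089] [ 0.61  0.02 -0.77  1.53  0.01  1.6  -0.09]
```

View pics/t3.png

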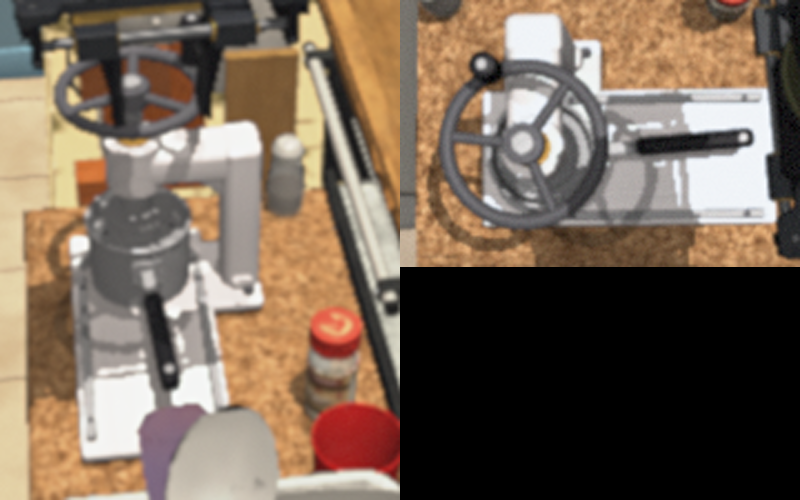

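```bash
python3 - <<'E'
from h import *
print('bar end',onz('top',351.6,261.2,78),'rim',onz('side',284.8,236,93))
for z in (276,298): print('knob',z,onz('top',190+152/3.6,190+141/3.6,z),onz('side',230+231/3,150+(20 if z==298 else 46)/3,z))
t=195+86/2.222,200+67/2.222; print(t, onz('top',*t,298))
plan((550,286,340),4,10)
E
```

```text
bar end [506.68746807  72.44061227  78.        ] rim [496.72709865 269.48133492  93.        ]
knob 276 [551.39500177 288.90665332 276.        ] [553.57070236 286.29070806 276.        ]
knob 298 [548.4470059 285.3013125 298.       ] [553.78826883 286.43770743 298.        ]
(233.7038703870387, 230.15301530153016) [546.7473235 282.8101377 298.       ]
[[0.073, -0.267, 0.021], [0.073, -0.268, 0.021], [0.073, -0.268, 0.021], [0.073, -0.268, 0.021], [0.073, -0.268, 0.021]] [[-0.01, 0.024, -0.001], [0.0, 0.0, 0.0], [-0.0, -0.0, -0.0], [0.0, 0.0, -0.0], [-0.0, -0.0, -0.0]]
[[0.052, -0.19, 0.015], [0.0, 0.0, 0.0], [0.0, 0.0, 0.0], [0.0, 0.0, 0.0], [0.0, 0.0, 0.0]] [[0.0, 0.0, -0.0], [-0.0, -0.0, -0.0], [0.0, -0.0, -0.0], [-0.0, -0.0, -0.0], [0.0, 0.0, -0.0]]
end [550. 286. 340.] rot left 0.0
```

Emit:
arm_command --xyz '[[0.06,-0.2,0],[0.06,-0.25,0],[0.06,-0.25,0],[0.06,-0.25,0],[0.06,-0.25,0]]' --delta_rot '[[-0.01,0.024,0],[0,0,0],[0,0,0],[0,0,0],[0,0,0]]' --hand '[-0.3,-0.3,-0.3,-0.3,-0.3]'

```text
time: 8.6
eef_pos: [538.0, 228.7, 348.1]
eef_rot: [3.131, 0.073, -0.015]
force: [-0.5, 0.4, 0.1]
grip_width: 56.6
```

Emit:
arm_command --xyz '[[0.05,-0.16,0],[0,0,0],[0,0,0]]' --delta_rot '[[0,0,0],[0,0,0],[0,0,0]]' --hand '[-0.3,-0.3,-0.3]'

```text
time: 8.85
eef_pos: [538.9, 265.4, 339.7]
eef_rot: [3.134, 0.102, -0.035]
force: [-0.5, -0.6, 0.2]
grip_width: 56.7
```

```bash
python3 - <<'E'
from h import *
s=manip.state(); print(s['time'],s['eef_pos'],s['force'],s['qpos'].round(2)); 
plan((550,285.5,330),4,3)
E
```

```text
8.85 [538.93269389 265.37373772 339.66781906] [-0.53840808 -0.59290365  0.17007027] [ 0.21  0.32 -0.93  1.34  0.25  1.63 -0.62]
[[0.084, -0.129, 0.062], [0.0, 0.0, 0.0], [0.0, 0.0, 0.0]] [[0.009, 0.043, -0.009], [0.0, 0.0, 0.0], [0.0, 0.0, 0.0]]
end [550.  285.5 330. ] rot left 0.0
```

Emit:
arm_command --xyz '[[0.08,-0.12,0.05],[0,0,0],[0,0,0]]' --delta_rot '[[0,0.04,0],[0,0,0],[0,0,0]]' --hand '[-0.3,-0.3,-0.3]'

```text
time: 9.1
eef_pos: [548.4, 282.0, 327.2]
eef_rot: [3.131, 0.103, -0.011]
force: [-0.1, -0.7, 0.3]
grip_width: 56.8
```

```bash
python3 - <<'E'
from h import *
s=manip.state(); print(s['time'],s['eef_pos'],s['force'],s['qpos'].round(2)); 
plan((550,285.5,310),4,2)
a=viewer.get_image('side')[130:250,240:400,::-1]; b=viewer.get_image('top')[180:320,180:340,::-1]
cv2.imwrite('pics/t4.png',np.hstack([cv2.resize(a,(400,300),interpolation=2),cv2.resize(b,(343,300),interpolation=2)]))
E
```

```text
9.1 [548.38657444 281.98764925 327.17251291] [-0.05541681 -0.74718283  0.31439297] [ 0.17  0.35 -0.92  1.33  0.28  1.6  -0.65]
[[0.013, -0.024, 0.114], [0.0, 0.0, 0.0]] [[0.017, 0.014, -0.008], [0.0, 0.0, -0.0]]
end [550.  285.5 310. ] rot left 0.0
```

View pics/t4.png

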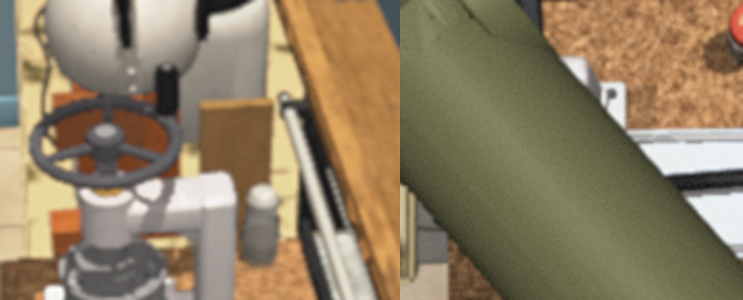

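The side crop shows the fingertips at (122,45) and (205,38), centred on the knob at (167,88). In the top crop the arm hides the wheel.

Emit:
arm_command --xyz '[[0.01,-0.02,0.1],[0,0,0.1],[0,0,0],[0,0,0]]' --delta_rot '[[0.017,0.014,0],[0,0,0],[0,0,0],[0,0,0]]' --hand '[-0.3,-0.3,-0.3,-0.3]'

```text
time: 9.53
eef_pos: [551.0, 279.5, 298.7]
eef_rot: [3.138, 0.09, 0.006]
force: [-0.1, 0.5, 1.4]
grip_width: 56.6
```

```bash
python3 - <<'E'
from h import *
s=manip.state(); print(s['time'],s['eef_pos'],s['force'],s['qpos'].round(2)); 
plan((550,285.5,258),4,5,vmax=15)
E
```

```text
9.5333 [551.00801914 279.45854687 298.66114567] [-0.09770757  0.46862996  1.44409496] [ 0.19  0.35 -0.92  1.39  0.28  1.53 -0.65]
[[-0.002, -0.015, 0.099], [-0.001, -0.015, 0.099], [-0.001, -0.011, 0.073], [0.0, 0.0, 0.0], [0.0, 0.0, 0.0]] [[0.004, -0.007, -0.024], [-0.0, 0.0, 0.0], [0.0, -0.0, 0.0], [0.0, 0.0, 0.0], [0.0, 0.0, 0.0]]
end [550.  285.5 258. ] rot left 0.0
```

Emit:
arm_command --xyz '[[0,-0.04,0.06],[0,-0.01,0.07],[0,-0.01,0.07],[0,0,0.06],[0,0,0]]' --delta_rot '[[0,0,-0.02],[0,0,0],[0,0,0],[0,0,0],[0,0,0]]' --hand '[-0.3,-0.3,-0.3,-0.3,-0.3]'

```text
time: 9.95
eef_pos: [551.9, 287.8, 258.7]
eef_rot: [3.138, 0.104, 0.011]
force: [-0.3, 0.7, -0.5]
grip_width: 56.5
```

```bash
python3 - <<'E'
from h import *
s=manip.state(); print(s['time'],s['eef_pos'],s['force'],s['qpos'].round(2)); 
plan((550,285.5,258),4,3,vmax=15)
E
```

```text
9.95 [551.92902933 287.80531779 258.67069312] [-0.252462    0.74580808 -0.49312517] [ 0.18  0.37 -0.92  1.45  0.3   1.46 -0.67]
[[-0.014, 0.014, 0.004], [0.0, 0.0, 0.0], [0.0, 0.0, 0.0]] [[0.004, -0.014, -0.007], [-0.0, 0.0, 0.0], [-0.0, -0.0, 0.0]]
end [550.  285.5 258. ] rot left 0.0
```

Emit:
arm_command --xyz '[[-0.01,0.014,0.004],[0,0,0],[0,0,0],[0,0,0],[0,0,0]]' --delta_rot '[[0,0,0],[0,0,0],[0,0,0],[0,0,0],[0,0,0]]' --hand '[1,1,1,1,1]' --grip_force 25

```text
time: 10.37
eef_pos: [550.2, 285.6, 257.7]
eef_rot: [3.138, 0.105, 0.01]
force: [-0.7, 0.1, -0.9]
grip_width: 31.1
```

Emit:
arm_command --xyz '[[0,0,0],[0,0,0],[0,0,0],[0,0,0]]' --delta_rot '[[0,0,0],[0,0,0],[0,0,0],[0,0,0]]' --hand '[1,1,1,1]'

```text
time: 10.7
eef_pos: [551.2, 285.7, 258.2]
eef_rot: [3.139, 0.103, 0.013]
force: [1.3, 0.2, 0.0]
grip_width: 21.3
```

```bash
python3 - <<'E'
from h import *
s=manip.state(); print(s['time'],s['eef_pos'],s['force'],s['ft_torque'],s['qpos'].round(2)); 
E
```

```text
10.7 [551.2097     285.72765985 258.24014595] [1.25553525 0.15775091 0.00274538] [ 0.08460023 -0.12041845 -0.0321519 ] [ 0.19  0.37 -0.92  1.46  0.3   1.45 -0.67]
```

```bash
cat >> h.py <<'E'
def crank(c,step,eta,n,per=5,a=4):
    """n rows round centre c; each row commands `step` mm tangentially, advancing eta*step; returns to radius 62"""
    s=manip.state(); p=s['eef_pos']; r=R.from_rotvec(s['eef_rot']); f=np.arctan2(p[1]-c[1],p[0]-c[0])
    print('t',s['time'],'phi',np.degrees(f).round(1),'r',np.hypot(*(p[:2]-c)).round(1),'z',p[2].round(1),'F',s['force'].round(1),'Ft',(s['force'][:2]@[-np.sin(f),np.cos(f)]).round(1),'q',s['qpos'].round(2))
    w=((r.inv()*down(a)).as_rotvec(degrees=True)/30).round(3).tolist(); r=down(a); o=[]
    for i in range(n):
        d=step/62; m=f-d/2
        v=np.array([np.sin(m)*step,-np.cos(m)*step,-10*d*eta/2/np.pi]); 
        o.append((r.inv().apply(v)/150).round(3).tolist()); f-=d*eta
    for i in range(0,n,per): print(o[i:i+per])
    print('rot1',w,'end phi',np.degrees(f).round(1))
E
python3 - <<'E'
from h import *
crank([493,262],12,.8,5)
E
```

```text
t 10.7 phi 22.2 r 62.9 z 258.2 F [1.3 0.2 0. ] Ft -0.3 q [ 0.19  0.37 -0.92  1.46  0.3   1.45 -0.67]
[[0.017, 0.078, 0.002], [0.005, 0.08, 0.002], [-0.007, 0.08, 0.002], [-0.019, 0.078, 0.002], [-0.031, 0.074, 0.002]]
rot1 [0.002, -0.016, -0.008] end phi -22.2
```

Emit:
arm_command --xyz '[[0.017,0.078,0.002],[0.005,0.08,0.002],[-0.007,0.08,0.002],[-0.019,0.078,0.002],[-0.031,0.074,0.002]]' --delta_rot '[[0,-0.016,-0.008],[0,0,0],[0,0,0],[0,0,0],[0,0,0]]' --hand '[1,1,1,1,1]'

```text
time: 11.12
eef_pos: [554.1, 246.2, 257.3]
eef_rot: [-3.105, -0.135, -0.029]
force: [8.7, 5.8, -4.0]
grip_width: 21.2
```

```bash
python3 - <<'E'
from h import *
crank([493,262],14,.85,10)
E
```

```text
t 11.1167 phi -14.5 r 63.1 z 257.3 F [ 8.7  5.8 -4. ] Ft 7.8 q [ 0.31  0.31 -0.93  1.52  0.23  1.41 -0.54]
[[-0.039, 0.085, 0.002], [-0.055, 0.076, 0.002], [-0.068, 0.064, 0.002], [-0.079, 0.049, 0.002], [-0.087, 0.033, 0.002]]
[[-0.092, 0.016, 0.002], [-0.093, -0.002, 0.002], [-0.091, -0.019, 0.002], [-0.086, -0.036, 0.002], [-0.077, -0.052, 0.002]]
rot1 [-0.063, -0.037, 0.032] end phi -124.5
```

Emit:
arm_command --xyz '[[-0.039,0.085,0.002],[-0.055,0.076,0.002],[-0.068,0.064,0.002],[-0.079,0.049,0.002],[-0.087,0.033,0.002]]' --delta_rot '[[-0.06,-0.04,0.03],[-0.02,-0.01,0],[0,0,0],[0,0,0],[0,0,0]]' --hand '[1,1,1,1,1]'

```text
time: 11.53
eef_pos: [517.6, 203.4, 255.7]
eef_rot: [-3.128, -0.114, -0.027]
force: [6.0, 3.2, -3.6]
grip_width: 21.7
```

```bash
python3 - <<'E'
from h import *
crank([493,262],14,.8,10)
E
```

```text
t 11.5333 phi -67.2 r 63.5 z 255.7 F [ 6.   3.2 -3.6] Ft 6.8 q [ 0.42  0.18 -0.94  1.63  0.14  1.39 -0.46]
[[-0.091, 0.02, 0.002], [-0.093, 0.003, 0.002], [-0.092, -0.014, 0.002], [-0.088, -0.03, 0.002], [-0.082, -0.045, 0.002]]
[[-0.072, -0.059, 0.002], [-0.06, -0.071, 0.002], [-0.046, -0.081, 0.002], [-0.031, -0.088, 0.002], [-0.015, -0.092, 0.002]]
rot1 [-0.021, -0.033, 0.005] end phi -170.7
```

Emit:
arm_command --xyz '[[-0.091,0.02,0.006],[-0.093,0.003,0.003],[-0.092,-0.014,0.003],[-0.088,-0.03,0.003],[-0.082,-0.045,0.003]]' --delta_rot '[[-0.03,-0.04,0],[-0.01,-0.02,0],[0,0,0],[0,0,0],[0,0,0]]' --hand '[1,1,1,1,1]'

```text
time: 11.95
eef_pos: [461.5, 208.0, 254.1]
eef_rot: [3.137, 0.102, 0.027]
force: [9.2, 0.8, -6.1]
grip_width: 21.2
```

Emit:
arm_command --xyz '[[-0.072,-0.059,0.003],[-0.06,-0.071,0.003],[-0.046,-0.081,0.003],[-0.031,-0.088,0.003],[-0.015,-0.092,0.003]]' --delta_rot '[[0,0,0],[0,0,0],[0,0,0],[0,0,0],[0,0,0]]' --hand '[1,1,1,1,1]'

```text
time: 12.37
eef_pos: [432.9, 252.1, 252.5]
eef_rot: [3.118, 0.076, 0.059]
force: [1.8, -7.3, 4.0]
grip_width: 21.4
```

```bash
python3 - <<'E'
from h import *
crank([493,262],14,.8,10)
E
```

```text
t 12.3667 phi -170.7 r 60.9 z 252.5 F [ 1.8 -7.3  4. ] Ft 7.5 q [ 0.41  0.01 -1.01  1.76  0.05  1.36 -0.56]
[[0.002, -0.093, 0.002], [0.019, -0.091, 0.002], [0.035, -0.087, 0.002], [0.05, -0.079, 0.002], [0.063, -0.069, 0.002]]
[[0.074, -0.056, 0.002], [0.083, -0.042, 0.002], [0.09, -0.026, 0.002], [0.093, -0.01, 0.002], [0.093, 0.007, 0.002]]
rot1 [0.044, -0.071, -0.04] end phi -274.2
```

Emit:
arm_command --xyz '[[0.002,-0.093,0.001],[0.019,-0.091,0.002],[0.035,-0.087,0.002],[0.05,-0.079,0.002],[0.063,-0.069,0.002]]' --delta_rot '[[0.04,-0.07,-0.04],[0.01,-0.02,0],[0,0,0],[0,0,0],[0,0,0]]' --hand '[1,1,1,1,1]'

```text
time: 12.78
eef_pos: [450.9, 305.3, 250.8]
eef_rot: [3.112, 0.098, -0.03]
force: [-4.8, -5.9, 6.6]
grip_width: 21.4
```

Emit:
arm_command --xyz '[[0.074,-0.056,0.002],[0.083,-0.042,0.002],[0.09,-0.026,0.002]]' --delta_rot '[[0,0,0],[0,0,0],[0,0,0]]' --hand '[1,1,1]'

```text
time: 13.03
eef_pos: [483.4, 322.5, 249.7]
eef_rot: [3.096, 0.099, -0.044]
force: [-6.5, -6.9, 5.8]
grip_width: 21.5
```

```bash
python3 - <<'E'
from h import *
crank([493.8,261.5],12,.8,12,3)
E
```

```text
t 13.0333 phi 99.7 r 61.9 z 249.7 F [-6.5 -6.9  5.8] Ft 7.6 q [ 0.16  0.35 -1.01  1.52  0.3   1.49 -0.8 ]
[[0.08, -0.0, 0.002], [0.079, 0.012, 0.002], [0.076, 0.024, 0.002]]
[[0.072, 0.036, 0.002], [0.065, 0.046, 0.002], [0.057, 0.056, 0.002]]
[[0.048, 0.064, 0.002], [0.038, 0.071, 0.002], [0.026, 0.076, 0.002]]
[[0.014, 0.079, 0.002], [0.002, 0.08, 0.002], [-0.01, 0.079, 0.002]]
rot1 [0.081, 0.057, -0.012] end phi -6.8
```

Emit:
arm_command --xyz '[[0.08,0,0.001],[0.079,0.012,0.002],[0.076,0.024,0.002]]' --delta_rot '[[0.08,0.057,-0.01],[0.02,0.01,0],[0,0,0]]' --hand '[1,1,1]'

```text
time: 13.28
eef_pos: [511.8, 320.8, 249.2]
eef_rot: [-3.133, -0.12, 0.017]
force: [-7.9, 0.5, 2.1]
grip_width: 21.0
```

Emit:
arm_command --xyz '[[0.072,0.036,0.002],[0.065,0.046,0.002],[0.057,0.056,0.002]]' --delta_rot '[[0,0,0],[0,0,0],[0,0,0]]' --hand '[1,1,1]'

```text
time: 13.53
eef_pos: [533.1, 309.7, 248.6]
eef_rot: [-3.126, -0.139, 0.04]
force: [-5.7, 4.7, 0.6]
grip_width: 21.4
```

Emit:
arm_command --xyz '[[0.048,0.064,0.002],[0.038,0.071,0.002],[0.026,0.076,0.002]]' --delta_rot '[[0,0,0],[0,0,0],[0,0,0]]' --hand '[1,1,1]'

```text
time: 13.78
eef_pos: [547.2, 292.9, 248.2]
eef_rot: [-3.106, -0.162, 0.046]
force: [1.2, 9.7, -3.7]
grip_width: 21.1
```

```bash
python3 - <<'E'
from h import *
crank([493.8,261.5],12,.8,12,3)
E
```

```text
t 13.7833 phi 30.5 r 62.0 z 248.2 F [ 1.2  9.7 -3.7] Ft 7.8 q [ 0.24  0.42 -0.99  1.45  0.31  1.46 -0.65]
[[0.029, 0.075, 0.002], [0.017, 0.078, 0.002], [0.004, 0.08, 0.002]]
[[-0.008, 0.08, 0.002], [-0.02, 0.077, 0.002], [-0.032, 0.073, 0.002]]
[[-0.043, 0.068, 0.002], [-0.053, 0.06, 0.002], [-0.061, 0.051, 0.002]]
[[-0.069, 0.041, 0.002], [-0.074, 0.03, 0.002], [-0.078, 0.018, 0.002]]
rot1 [-0.062, 0.054, 0.065] end phi -76.0
```

Emit:
arm_command --xyz '[[0.029,0.075,0.003],[0.017,0.078,0.003],[0.004,0.08,0.003]]' --delta_rot '[[-0.06,0.05,0.065],[-0.02,0.01,0.01],[0,0,0]]' --hand '[1,1,1]'

```text
time: 14.03
eef_pos: [554.6, 271.6, 247.9]
eef_rot: [-3.128, -0.117, -0.007]
force: [7.5, 9.8, -7.2]
grip_width: 21.6
```

Emit:
arm_command --xyz '[[-0.006,0.08,0.002],[-0.018,0.078,0.002],[-0.03,0.074,0.002]]' --delta_rot '[[-0.01,0,0],[-0.01,0,0],[0,0,0]]' --hand '[1,1,1]'

```text
time: 14.28
eef_pos: [553.7, 245.6, 247.0]
eef_rot: [-3.119, -0.128, -0.031]
force: [8.4, 6.2, -5.6]
grip_width: 21.5
```

Emit:
arm_command --xyz '[[-0.039,0.07,0.002],[-0.048,0.064,0.002],[-0.057,0.056,0.002]]' --delta_rot '[[0,0,0],[0,0,0],[0,0,0]]' --hand '[1,1,1]'

```text
time: 14.53
eef_pos: [540.1, 219.4, 246.0]
eef_rot: [-3.106, -0.13, -0.053]
force: [6.3, 4.2, -1.9]
grip_width: 21.6
```

```bash
python3 - <<'E'
from h import *
crank([493.8,261.5],12,.72,12,3)
E
```

```text
t 14.5333 phi -42.3 r 62.5 z 246.0 F [ 6.3  4.2 -1.9] Ft 7.4 q [ 0.45  0.26 -1.01  1.6   0.21  1.36 -0.51]
[[-0.063, 0.049, 0.001], [-0.069, 0.04, 0.001], [-0.074, 0.03, 0.001]]
[[-0.078, 0.02, 0.001], [-0.08, 0.009, 0.001], [-0.08, -0.002, 0.001]]
[[-0.079, -0.014, 0.001], [-0.076, -0.024, 0.001], [-0.072, -0.035, 0.001]]
[[-0.067, -0.044, 0.001], [-0.06, -0.053, 0.001], [-0.052, -0.061, 0.001]]
rot1 [-0.06, -0.067, 0.026] end phi -138.1
```

Emit:
arm_command --xyz '[[-0.063,0.049,0.002],[-0.069,0.04,0.002],[-0.074,0.03,0.002]]' --delta_rot '[[-0.06,-0.067,0.026],[-0.02,-0.02,0],[0,0,0]]' --hand '[1,1,1]'

```text
time: 14.78
eef_pos: [515.1, 202.5, 245.4]
eef_rot: [3.139, 0.108, 0.004]
force: [6.5, 3.6, -6.2]
grip_width: 21.6
```

Emit:
arm_command --xyz '[[-0.078,0.02,0.002],[-0.08,0.009,0.002],[-0.08,-0.002,0.002]]' --delta_rot '[[0,0,0],[0,0,0],[0,0,0]]' --hand '[1,1,1]'

```text
time: 15.03
eef_pos: [485.3, 199.3, 244.4]
eef_rot: [-3.129, -0.108, -0.028]
force: [8.7, 4.7, -6.3]
grip_width: 21.4
```

Emit:
arm_command --xyz '[[-0.079,-0.014,0.002],[-0.076,-0.024,0.002],[-0.072,-0.035,0.002]]' --delta_rot '[[0,0,0],[0,0,0],[0,0,0]]' --hand '[1,1,1]'

```text
time: 15.28
eef_pos: [457.1, 210.6, 243.5]
eef_rot: [-3.12, -0.105, -0.059]
force: [12.5, 4.2, -8.8]
grip_width: 21.5
```

```bash
python3 - <<'E'
from h import *
crank([493.8,261.5],10,.72,12,2)
E
```

```text
t 15.2833 phi -125.8 r 62.7 z 243.5 F [12.5  4.2 -8.8] Ft 7.7 q [ 0.58 -0.01 -1.04  1.78 -0.01  1.32 -0.4 ]
[[-0.048, -0.047, 0.001], [-0.042, -0.052, 0.001]]
[[-0.036, -0.056, 0.001], [-0.029, -0.06, 0.001]]
[[-0.022, -0.063, 0.001], [-0.014, -0.065, 0.001]]
[[-0.007, -0.066, 0.001], [0.001, -0.067, 0.001]]
[[0.009, -0.066, 0.001], [0.017, -0.065, 0.001]]
[[0.024, -0.062, 0.001], [0.031, -0.059, 0.001]]
rot1 [-0.034, -0.074, -0.004] end phi -205.7
```

Emit:
arm_command --xyz '[[-0.048,-0.047,0.004],[-0.042,-0.052,0.002],[-0.036,-0.056,0.001]]' --delta_rot '[[-0.03,-0.07,0],[-0.01,-0.03,0],[0,0,0]]' --hand '[1,1,1]'

```text
time: 15.53
eef_pos: [442.6, 227.1, 243.2]
eef_rot: [3.126, 0.094, 0.005]
force: [5.0, -5.3, -2.7]
grip_width: 21.2
```

Emit:
arm_command --xyz '[[-0.029,-0.06,0.001],[-0.022,-0.063,0.001],[-0.014,-0.065,0.001]]' --delta_rot '[[0,0,0],[0,0,0],[0,0,0]]' --hand '[1,1,1]'

```text
time: 15.78
eef_pos: [434.7, 244.9, 242.6]
eef_rot: [3.109, 0.08, 0.012]
force: [-1.1, -7.7, 4.3]
grip_width: 21.2
```

Emit:
arm_command --xyz '[[-0.007,-0.066,0.001],[0.001,-0.067,0.001],[0.009,-0.066,0.001]]' --delta_rot '[[0,0,0],[0,0,0],[0,0,0]]' --hand '[1,1,1]'

```text
time: 16.03
eef_pos: [432.8, 265.3, 242.0]
eef_rot: [3.089, 0.067, 0.005]
force: [-4.5, -6.3, 7.7]
grip_width: 21.1
```

```bash
cat >> h.py <<'E'
def ft(c,L):
    for x,y,fx,fy in L:
        f=np.arctan2(y-c[1],x-c[0]); print('phi',np.degrees(f).round(1),'Ft',(-np.sin(f)*fx+np.cos(f)*fy).round(1))
E
python3 - <<'E'
from h import *
crank([493.8,261.5],10,.68,12,3)
E
```

```text
t 16.0333 phi 176.5 r 61.1 z 242.0 F [-4.5 -6.3  7.7] Ft 6.6 q [ 0.42  0.12 -1.12  1.72  0.15  1.4  -0.68]
[[0.014, -0.065, 0.001], [0.021, -0.063, 0.001], [0.028, -0.061, 0.001]]
[[0.034, -0.057, 0.001], [0.04, -0.053, 0.001], [0.046, -0.048, 0.001]]
[[0.051, -0.043, 0.001], [0.055, -0.037, 0.001], [0.059, -0.031, 0.001]]
[[0.062, -0.024, 0.001], [0.064, -0.017, 0.001], [0.066, -0.01, 0.001]]
rot1 [0.099, -0.002, -0.051] end phi 101.1
```

Emit:
arm_command --xyz '[[0.014,-0.065,0.001],[0.021,-0.063,0.001],[0.028,-0.061,0.001]]' --delta_rot '[[0.1,0,-0.05],[0.03,0,-0.01],[0.02,0,0]]' --hand '[1,1,1]'

```text
time: 16.28
eef_pos: [438.4, 287.7, 241.3]
eef_rot: [-3.129, -0.118, 0.01]
force: [-4.6, -5.2, 4.8]
grip_width: 21.3
```

Emit:
arm_command --xyz '[[0.034,-0.057,0.001],[0.04,-0.053,0.001],[0.046,-0.048,0.001]]' --delta_rot '[[0.02,0.01,0],[0.02,0.01,0],[0.02,0.01,0]]' --hand '[1,1,1]'

```text
time: 16.53
eef_pos: [450.8, 306.0, 240.6]
eef_rot: [-3.114, -0.114, 0.004]
force: [-4.2, -6.1, 3.8]
grip_width: 21.4
```

Emit:
arm_command --xyz '[[0.051,-0.043,0.001],[0.055,-0.037,0.001],[0.059,-0.031,0.001]]' --delta_rot '[[0.01,0.01,0],[0.01,0.01,0],[0.01,0.01,0]]' --hand '[1,1,1]'

```text
time: 16.78
eef_pos: [469.3, 318.8, 240.0]
eef_rot: [-3.114, -0.114, 0.001]
force: [-5.5, -5.1, 5.3]
grip_width: 21.0
```

```bash
python3 - <<'E'
from h import *
crank([493.8,261.5],10,.65,12,3)
E
```

```text
t 16.7833 phi 113.2 r 62.3 z 240.0 F [-5.5 -5.1  5.3] Ft 7.0 q [ 0.31  0.28 -1.1   1.62  0.24  1.38 -0.75]
[[0.065, -0.017, 0.001], [0.066, -0.01, 0.001], [0.067, -0.003, 0.001]]
[[0.067, 0.004, 0.001], [0.066, 0.011, 0.001], [0.064, 0.018, 0.001]]
[[0.062, 0.024, 0.001], [0.059, 0.031, 0.001], [0.056, 0.037, 0.001]]
[[0.051, 0.042, 0.001], [0.047, 0.048, 0.001], [0.041, 0.052, 0.001]]
rot1 [-0.049, -0.001, 0.006] end phi 41.1
```

Emit:
arm_command --xyz '[[0.065,-0.017,0.001],[0.066,-0.01,0.001],[0.067,-0.003,0.001]]' --delta_rot '[[-0.05,0,0],[0,0.01,0],[0,0.01,0]]' --hand '[1,1,1]'

```text
time: 17.03
eef_pos: [491.1, 323.9, 239.4]
eef_rot: [3.128, 0.12, -0.008]
force: [-7.1, -4.7, 5.2]
grip_width: 21.3
```

Emit:
arm_command --xyz '[[0.067,0.005,0.001],[0.066,0.012,0.001],[0.064,0.018,0.001]]' --delta_rot '[[0,0.01,0],[0,0.01,0],[0,0.01,0]]' --hand '[1,1,1]'

```text
time: 17.28
eef_pos: [511.2, 321.6, 239.0]
eef_rot: [3.121, 0.132, -0.014]
force: [-10.9, -1.3, 4.8]
grip_width: 21.2
```

Emit:
arm_command --xyz '[[0.062,0.025,0.001],[0.059,0.032,0.001],[0.055,0.038,0.001]]' --delta_rot '[[0,0.01,0],[0,0.01,0],[0,0.01,0]]' --hand '[1,1,1]'

```text
time: 17.53
eef_pos: [523.4, 316.6, 238.9]
eef_rot: [3.123, 0.155, -0.031]
force: [-12.3, 3.7, 2.3]
grip_width: 21.4
```

```bash
python3 - <<'E'
from h import *
crank([493.8,261.5],10,.65,12,3)
E
```

```text
t 17.5333 phi 61.8 r 62.6 z 238.9 F [-12.3   3.7   2.3] Ft 12.6 q [ 0.2   0.43 -1.04  1.48  0.36  1.47 -0.75]
[[0.053, 0.04, 0.001], [0.049, 0.045, 0.001], [0.044, 0.05, 0.001]]
[[0.038, 0.055, 0.001], [0.032, 0.058, 0.001], [0.026, 0.061, 0.001]]
[[0.02, 0.064, 0.001], [0.013, 0.065, 0.001], [0.006, 0.066, 0.001]]
[[-0.001, 0.067, 0.001], [-0.008, 0.066, 0.001], [-0.015, 0.065, 0.001]]
rot1 [0.026, 0.039, 0.056] end phi -10.3
```

```bash
python3 - <<'E'
from h import *
crank([493.8,261.5],14,.6,10,5)
E
```

```text
t 17.5333 phi 61.8 r 62.6 z 238.9 F [-12.3   3.7   2.3] Ft 12.6 q [ 0.2   0.43 -1.04  1.48  0.36  1.47 -0.75]
[[0.073, 0.058, 0.001], [0.064, 0.068, 0.001], [0.055, 0.076, 0.001], [0.044, 0.082, 0.001], [0.032, 0.088, 0.001]]
[[0.02, 0.091, 0.001], [0.008, 0.093, 0.001], [-0.005, 0.093, 0.001], [-0.017, 0.092, 0.001], [-0.03, 0.088, 0.001]]
rot1 [0.026, 0.039, 0.056] end phi -15.8
```

Emit:
arm_command --xyz '[[0.073,0.058,0.001],[0.064,0.068,0.001],[0.055,0.076,0.001],[0.044,0.082,0.001],[0.032,0.088,0.001]]' --delta_rot '[[0.03,0.04,0.06],[0,0.01,0],[0,0.01,0],[0,0.01,0],[0,0.01,0]]' --hand '[1,1,1,1,1]' --grip_force 35

```text
time: 17.95
eef_pos: [541.5, 300.5, 238.9]
eef_rot: [-3.087, -0.169, 0.013]
force: [-0.6, 18.1, -6.1]
grip_width: 21.6
```

```bash
python3 - <<'E'
from h import *
crank([493.8,261.5],14,.6,10,5)
E
```

```text
t 17.95 phi 39.2 r 61.6 z 238.9 F [-0.6 18.1 -6.1] Ft 14.4 q [ 0.29  0.42 -1.06  1.5   0.32  1.41 -0.67]
[[0.045, 0.082, 0.001], [0.033, 0.087, 0.001], [0.021, 0.091, 0.001], [0.009, 0.093, 0.001], [-0.004, 0.093, 0.001]]
[[-0.016, 0.092, 0.001], [-0.029, 0.089, 0.001], [-0.04, 0.084, 0.001], [-0.051, 0.078, 0.001], [-0.061, 0.07, 0.001]]
rot1 [-0.097, 0.013, 0.075] end phi -38.4
```

```bash
python3 - <<'E'
from h import *
crank([493.8,261.5],18,.4,10,5)
E
```

```text
t 17.95 phi 39.2 r 61.6 z 238.9 F [-0.6 18.1 -6.1] Ft 14.4 q [ 0.29  0.42 -1.06  1.5   0.32  1.41 -0.67]
[[0.054, 0.107, 0.001], [0.042, 0.113, 0.001], [0.028, 0.117, 0.001], [0.015, 0.119, 0.001], [0.001, 0.12, 0.001]]
[[-0.013, 0.119, 0.001], [-0.027, 0.117, 0.001], [-0.04, 0.113, 0.001], [-0.053, 0.108, 0.001], [-0.065, 0.101, 0.001]]
rot1 [-0.097, 0.013, 0.075] end phi -27.3
```

Emit:
arm_command --xyz '[[0.06,0.105,0.005],[0.05,0.11,0.003],[0.035,0.115,0.003],[0.02,0.118,0.002],[0.005,0.12,0.002]]' --delta_rot '[[-0.1,0.01,0.07],[-0.02,0,0.01],[-0.02,0,0.01],[-0.02,0,0],[-0.02,0,0]]' --hand '[1,1,1,1,1]'

```text
time: 18.37
eef_pos: [556.3, 261.9, 237.6]
eef_rot: [-3.118, -0.165, 0.014]
force: [3.3, 15.8, -8.4]
grip_width: 21.2
```

```bash
python3 - <<'E'
from h import *
crank([493.8,261.5],16,.5,10,5)
E
```

```text
t 18.3667 phi 0.4 r 62.5 z 237.6 F [ 3.3 15.8 -8.4] Ft 15.7 q [ 0.32  0.41 -1.04  1.49  0.34  1.43 -0.62]
[[-0.02, 0.105, 0.001], [-0.034, 0.101, 0.001], [-0.046, 0.096, 0.001], [-0.058, 0.089, 0.001], [-0.069, 0.081, 0.001]]
[[-0.079, 0.071, 0.001], [-0.088, 0.061, 0.001], [-0.095, 0.049, 0.001], [-0.1, 0.036, 0.001], [-0.104, 0.023, 0.001]]
rot1 [-0.037, 0.016, 0.068] end phi -73.5
```

Emit:
arm_command --xyz '[[-0.018,0.112,0.004],[-0.032,0.108,0.002],[-0.044,0.103,0.002],[-0.056,0.096,0.002],[-0.067,0.088,0.002]]' --delta_rot '[[-0.04,0.02,0.07],[-0.02,0,0],[-0.02,0,0],[-0.01,0,0],[-0.01,0,0]]' --hand '[1,1,1,1,1]'

```text
time: 18.78
eef_pos: [537.2, 216.7, 236.3]
eef_rot: [-3.109, -0.143, -0.057]
force: [9.3, 13.4, -7.1]
grip_width: 20.9
```

```bash
python3 - <<'E'
from h import *
crank([493.8,261.5],17,.52,10,5)
E
```

```text
t 18.7833 phi -45.9 r 62.4 z 236.3 F [ 9.3 13.4 -7.1] Ft 16.0 q [ 0.5   0.28 -1.08  1.62  0.24  1.34 -0.52]
[[-0.096, 0.06, 0.002], [-0.104, 0.046, 0.002], [-0.109, 0.031, 0.002], [-0.112, 0.015, 0.002], [-0.113, -0.001, 0.002]]
[[-0.112, -0.017, 0.002], [-0.108, -0.033, 0.002], [-0.103, -0.048, 0.002], [-0.095, -0.062, 0.002], [-0.085, -0.075, 0.002]]
rot1 [-0.052, -0.072, 0.042] end phi -127.6
```

Emit:
arm_command --xyz '[[-0.096,0.06,0.004],[-0.104,0.046,0.002],[-0.109,0.031,0.002],[-0.112,0.015,0.002],[-0.1,0.0,0.002]]' --delta_rot '[[-0.05,-0.07,0.04],[-0.01,-0.01,0],[-0.01,-0.01,0],[0,-0.01,0],[0,-0.01,0]]' --hand '[1,1,1,1,1]'

```text
time: 19.2
eef_pos: [483.5, 199.9, 234.7]
eef_rot: [-3.113, -0.11, -0.061]
force: [20.9, 7.8, -13.5]
grip_width: 21.1
```

```bash
python3 - <<'E'
from h import *
crank([493.8,261.5],13,.45,4,4)
E
```

```text
t 19.2 phi -99.5 r 62.5 z 234.7 F [ 20.9   7.8 -13.5] Ft 19.3 q [ 0.64  0.09 -1.12  1.75  0.07  1.3  -0.42]
[[-0.082, -0.029, 0.001], [-0.079, -0.037, 0.001], [-0.075, -0.044, 0.001], [-0.07, -0.051, 0.001]]
rot1 [-0.048, -0.076, 0.002] end phi -121.1
```

Emit:
arm_command --xyz '[[-0.05,-0.012,0.001],[0,0,0],[0,0,0]]' --delta_rot '[[-0.05,-0.08,0],[-0.01,-0.02,0],[0,0,0]]' --hand '[1,1,1]'

```text
time: 19.45
eef_pos: [479.5, 201.3, 234.8]
eef_rot: [3.131, 0.107, 0.006]
force: [0.2, -0.1, 0.1]
grip_width: 20.9
```

```bash
python3 - <<'E'
from h import *
crank([493.8,261.5],13,.45,4,4)
E
```

```text
t 19.45 phi -103.4 r 61.9 z 234.8 F [ 0.2 -0.1  0.1] Ft 0.2 q [ 0.59  0.14 -1.12  1.72  0.14  1.36 -0.49]
[[-0.08, -0.034, 0.001], [-0.076, -0.042, 0.001], [-0.072, -0.049, 0.001], [-0.067, -0.055, 0.001]]
rot1 [0.016, -0.007, -0.003] end phi -125.0
```

Emit:
arm_command --xyz '[[0,0,0],[0,0,0],[0,0,0],[0,0,0],[0,0,0]]' --delta_rot '[[0,0,0],[0,0,0],[0,0,0],[0,0,0],[0,0,0]]' --hand '[-0.3,-0.3,-0.3,-0.3,-0.3]'

```text
time: 19.87
eef_pos: [478.5, 201.5, 235.5]
eef_rot: [3.131, 0.109, 0.004]
force: [0.4, 0.6, 0.1]
grip_width: 46.5
```

Emit:
arm_command --xyz '[[0,0,-0.05],[0,0,-0.1],[0,0,-0.15],[0,0,-0.15],[0,0,-0.15]]' --delta_rot '[[0,0,0],[0,0,0],[0,0,0],[0,0,0],[0,0,0]]' --hand '[-0.3,-0.3,-0.3,-0.3,-0.3]'

```text
time: 20.28
eef_pos: [475.2, 200.9, 326.0]
eef_rot: [3.129, 0.111, -0.01]
force: [0.5, 0.9, 0.3]
grip_width: 56.4
```

Emit:
arm_command --xyz '[[0,0.1,-0.15],[0,0.2,-0.1],[0,0.25,0],[0,0.25,0],[0,0.25,0]]' --delta_rot '[[0,0,0],[0,0,0],[0,0,0],[0,0,0],[0,0,0]]' --hand '[-0.3,-0.3,-0.3,-0.3,-0.3]'

```text
time: 20.7
eef_pos: [487.8, 53.6, 376.6]
eef_rot: [3.132, 0.151, 0.012]
force: [-0.3, -0.4, -0.1]
grip_width: 56.6
```

Emit:
arm_command --xyz '[[0,0,0],[0,0,0]]' --delta_rot '[[0,0,0],[0,0,0]]' --hand '[-0.3,-0.3]'

```text
time: 20.87
eef_pos: [488.8, 43.1, 378.0]
eef_rot: [3.13, 0.126, 0.014]
force: [0.3, 1.2, -0.0]
grip_width: 56.7
```

```bash
python3 - <<'E'
from h import *
s=manip.state(); print(s['time'],s['eef_pos'],s['force'],s['qpos'].round(2)); 
a=viewer.get_image('side')[130:350,230:390,::-1];b=viewer.get_image('top')[170:320,195:435,::-1]
a=cv2.resize(a,(400,550),interpolation=2); b=cv2.resize(b,(400,250),interpolation=2)
cv2.imwrite('pics/t5.png',np.hstack([a,cv2.copyMakeBorder(b,0,300,0,0,0)]))
E
```

```text
20.8667 [488.75832061  43.12315319 377.99336638] [ 0.28014274  1.19890392 -0.03774544] [ 0.85 -0.04 -0.95  1.54 -0.03  1.62 -0.02]
```

View pics/t5.png

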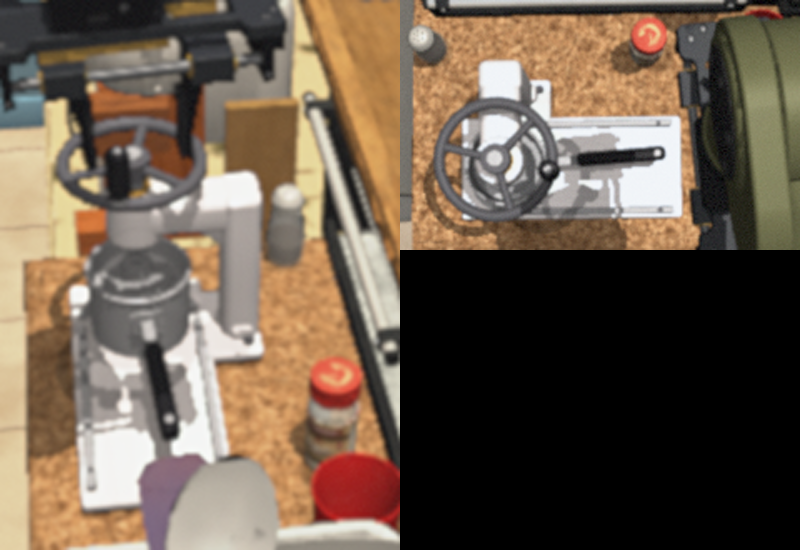

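The foot is inside the mould, the mould is home with its handle unmoved, and the knob shows at (549,170) in the top crop. The jar, shaker and cup are where they were and the arm is clear. I'll check the knob angle and hand in.

```bash
python3 - <<'E'
from h import *
p=onz('top',195+149*.6,170+170*.6,281); e=onz('top',195+258*.6,170+154*.6,78)
print('knob',p,np.degrees(np.arctan2(p[1]-261.5,p[0]-493.8)),'bar end',e)
print(manip.job_done())
E
```

```text
knob [476.69633038 199.91761067 281.        ] -105.52190873479836 bar end [504.25055528  76.24367077  78.        ]
the job is handed in; nothing more can be done
None
```

I slid the mould home, wound the foot down to the lid and half a turn past first touch, then let go and handed the job in. It took about 21 s of robot time; no verdict was reported.

- **Mould:** it slid about 95 mm by its handle until it met the stop at 12 N. The handle end was within a few mm of that position in the last picture.
- **First touch:** the force at the knob jumped from about 7 N to 12.6 N after about 1.85 turns. I put the touch at a knob angle of about 75°, uncertain by about 5°.
- **Half turn:** I went on to −103.4° by the arm's reading, about 178° past the touch. The last picture gave the knob at −105.5°, which agrees within the measuring error.
- **Force at the end:** the last reading while moving was 19 N, slightly above the roughly 17.5 N expected. The reading before it, 16.0 N, matched.
- **Surroundings:** the last picture shows the jar, shaker and cup where they stood, and the gripper clear of the press.

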